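Latch the sliding contact head of the test jig

ROBOT

A 6-joint arm with a two-finger parallel gripper is mounted at the origin on the work surface; the furniture and walls round the work are solid. World frame = base frame: x ahead of the robot, y to its left, z up, the work surface at z = 0. Lengths are in m, angles in rad, forces in N, time in s.
With the tool pointing down it reaches from about 0.275 to 0.775 m from the base axis. Payload 14.6 kg.
Tool frame: the origin (TCP) lies on the centre line of the jaws, within the pads' length; the fingertips stand ahead of it and the grasp point (between the pads) is the TCP (arm.nose_length is the z of the fingertips in the tool frame, in m); z points along the fingers, y is the line along which they close (so a half turn about z gives the same grasp; the last joint's range is limited). The gripper opens to 85 mm and grips with 20 to 120 N. Pads are 22 mm wide; open, the fingers measure 114 mm over their backs; the gripper's body (76 mm by 85 mm) begins 54 mm behind the grasp point. The pads swing forward as they close: fully open they stand 13 mm farther back than shut.
Start: joints at [1.055, 0.263, -0.048, 1.259, 0, 1.415], TCP at [0.185, 0.491, 0.25] pointing down, gripper open.
Joint ranges: [-2.65, 2.65], [-0.89, 1.7], [-1.18, 1.37], [-2.13, 2.11], [-1.35, 1.29], [-3.14, 3.14]. Speed limits (rad/s): [1.89, 1.89, 2.57, 2.79, 3.14, 3.14].

INTERFACE

Orientations are given as a unit quaternion [x, y, z, w].
In Python, from bench import arm, capture, workorder gives the robot as it stands. The module is installed in compiled form; this text tells all that it offers.
- The arm moves only by the tool play_rows, never from a script. Its argument "commands" is a list that holds one entry, the list of rows, each a list of 7 numbers: the shift along the world's x, y, z in mm, then the turn, a rotation vector about the world's x, y, z in rad, then the finger opening in mm, from 0 to 85.4. In form: [[[tx, ty, tz, rx, ry, rz, claw], ...]]. A call has exactly 5 rows; each row shifts and turns the commanded pose from where the row before left it; what a row does not reach is not made up. A row lasts 1/12 s, in which the tool goes at most 41.7 mm and 7.16 degrees, less where a joint would pass 70% of its speed; a pose out of reach is approached as far as the arm can. A call with a gripper value outside its range is refused whole. The fingers move at their own pace and stop on an object; "newtons" is the grip in N (left out, the last holds). Time passes only in rows, so rows that do not move let the fingers close, or fill a call up. It gives the time, the measured TCP pose, the force, the opening and the grip force at its end, in the units of the state.
- arm.sense(): the state, without advancing time (a new reading comes with each control period).
- capture(name): name is "side" or "top" or "wrist"; returns a dict with "img" (400x640x3 uint8, red, green, blue), "z_map" (400x640 float32, m along the optical axis (not along the pixel's ray), 0 where there is no reading), "K" (3x3 intrinsics, pixels), "R" (3x3) and "t" (3): a world point X has camera coordinates R X + t. Camera axes: x right, y down, z forward; pixel columns grow to the right and rows downward; lengths in m; the calibration is good to about 2 mm. The wrist camera is an equidistant fisheye: a pixel r from the principal point sees the ray r / f radians off the axis. A picture is of the moment at which its call begins.
- workorder.sign_off(): hands the job in; it is judged then, once.
The state is a dict: "clock": time; "joint_positions": joint angles; "qvel": joint speeds; "effort": joint torques, N m; "position": TCP position; "orientation": TCP orientation; "ft_force": force on the tool from outside, world axes, zero at the start; "moment": the same for the moment, N m; "opening": finger opening in m; "finger_force": force on a finger pad.
Only numpy, scipy, OpenCV 4.12 (cv2) and the standard library are available. Lean on these libraries where they do the work, as an engineer would, in place of code of your own. Each camera call takes 0.05 s, during which the arm holds its last target. There are 200 camera calls.

TASK

Close the over-center latch of the test jig: take the wire loop by its yellow grip, push its bar down into the slot of the steel catch on the blue sliding head and draw it back under the slot's lips so that it stays hooked, then let go and push the red lever over past its dead point until it lies fully down and the head is drawn in. Feel for the slot and force nothing: press and pull the loop on the catch only lightly, do not ram the lever against its stop, and leave the other things on the bench alone.

Things in the scene. Friction and masses are not known exactly. Their poses are not given: they have to be found in the camera images.
- jig: Fixed test jig, aluminium base plate 176 x 72 x 10 mm. Origin on the bench exactly below the lever's pivot. x axis: along the jig from lever to blue sliding head; z up; the mechanism moves in the x-z plane at y = 0. Head 62 mm wide, top at 46 mm. On the head sits the steel catch: 44 mm long in x, 24 mm wide in y, flat top 62.5 mm above the bench, solid but for one slot across it along y.
- head_mark (a point): Point on the blue head (moves with it): hooked place of the bar's centre if the catch were at its middle setting; 56 mm above the bench, at jig x = 69 mm while the head is out. The catch is screw-set along jig x, firm, its setting not noted: anywhere up to 7 mm either way of the middle.
- loop_bar (a point): Centre of the loop's cross bar, 5 mm thick, 38 mm along jig y, 85 mm from the loop's pivot; legs (43 mm over all) straddle the catch. Slot mouth 7 mm wide in x, floor 53.5 mm above the bench. The bar goes straight down with its centre 4 to 6 mm further along jig +x than its hooked place, then back towards the lever under the slot's two 4 mm lips. Let go before that, it springs out.
- loop_grip (a point): Centre of the loop's yellow grip: barrel of 16 mm diameter, 18 mm long along jig y; pinch its flat ends, fingers closing along jig y. It stands on a stem at right angles to the loop, 34 mm above the bar when the loop is level. The loop can swing about the barrel's axis between the fingers.
- lever_pivot (a point): The lever's fixed pivot axis (along jig y), 60 mm above the bench, between two steel cheeks (30 mm over all, top at 69 mm). The loop's pivot sits on the lever 26 mm from here: straight above at lever value 0, going over the top to jig -x as the value grows. The lever follows easily when the loop is moved by its grip.
- handle (a point): Point on the middle of the red handle's face that is to be pushed (the face towards jig +x when upright), 62 mm from the lever's pivot. Handle 24 mm wide, 13 mm thick, from 38 to 82 mm from the pivot. With the loop hooked, pushing here takes up to about 20 N. After the dead point the lever snaps down by itself.
- lever (a joint): Lever angle, rad. Friction holds it where it is left unless loaded (moving the loop along jig x against it takes about 2 N). At the start between 0.05 and 0.30. The red handle leans 0.21 rad towards jig +x at 0, is upright at 0.21, and lies level, pointing to jig -x, at its stop at 1.78 (fully down); its other stop is at -0.15. Dead point near 1.5.
- loop (a joint): Angle of the loop on the lever, rad. The loop's slope above level, seen pointing to jig +x, is lever value plus loop value (positive: bar end up). A weak spring (about 0.3 N at the bar) lifts the loop clear of the catch, where it stands at the start.
- head (a joint): Travel of the blue head towards the lever, m: 0 out (sprung out with 10 N); grows as it is drawn in against its spring (1500 N/m). Latched it stands between about 0.002 and 0.017, depending on the catch's setting.
- screw_tin: Bystander: round clear tin, 62 mm across, 28 mm high, origin under its centre.
- hookup_spool: Bystander: small spool with blue wire, 48 mm across, 30 mm high, origin under its centre.
- connector_block: Bystander: white connector block 24 x 36 x 33 mm, origin under its centre.
- label_box: Bystander: small carton 45 x 62 x 28 mm, origin under its centre.
- side_cutters: Bystander: side cutters with red handles, 60 x 121 x 11 mm, origin under its centre.
- screwdriver_red: Bystander: screwdriver with red handle, 124 mm long, origin under its centre.
Mind the look-alikes: they are no part of the job. Of the things that look like the jig, the larger one is meant.

How it is judged:
On the way:
1. the loop's bar is down in the slot of the catch, the lever not yet pushed over (z of loop_bar in the frame of head_mark below 0.004 m and x of loop_bar in the frame of head_mark between -0.01 and 0.015 m and value of joint lever below 1 rad), for 0.2 s.
At the end, for the whole second after the job is handed in: The lever lies down past its dead point (over 1.70 rad) and at rest, the loop's bar is in the slot of the catch (within 4 mm of its hooked height) and the head is drawn in by more than 1.5 mm (value of joint lever above 1.7 rad and value of joint head above 0.0015 m and z of loop_bar in the frame of head_mark between -0.004 and 0.004 m and velocity of joint lever between -0.05 and 0.05 rad/s); the robot touches nothing.
It fails at once if the loop is pressed or pulled against the catch or head with more than 20 N before the head is being drawn in (contact force between loop and head above 20 N and value of joint head below 0.0005 m).
It fails at once if the lever is pushed with more than 35 N (the grip on the loop does not count) (contact force between the fingers and lever above 35 N and contact force between the fingers and loop below 2 N).
It fails at once if any of the loose bystanders is moved by more than 30 mm (distance of any of screw_tin, hookup_spool, connector_block, label_box, side_cutters, screwdriver_red from where it was at the start of the episode above 0.03 m).
It also fails if it takes over 61 s, if anything falls off the work surface, if the arm or the gripper's body presses on something with over 40 N, if the wrist force passes 120 N, or if a joint passes its speed limit or range.

## Working session

There is one attempt and no reset: what is moved stays moved. The work goes in short steps, Python scripts to look and compute and a tool call to move; the robot and the scene stay as the last step left them, time stands still between calls to the robot, and variables do not carry over. Pictures are saved under pics/ and viewed, at most 13 in all, crops included, and the job is handed in when it is done.

Besides the shell and the picture viewer there is one more tool, called as name(argument=value, ...), one argument or row to a line, values as JSON. play_rows: Moves the arm, as the interface text tells. Its arguments: {"type":"object","properties":{"commands":{"type":"array"},"newtons":{"type":"number"}},"required":["commands"]}

```bash
mkdir -p pics; cat > h.py <<'E'
import numpy as np, cv2
from bench import arm, capture, workorder
def save(c,n,crop=None,s=1):
    im=c["img"][:,:,::-1]
    if crop: x0,y0,x1,y1=crop; im=im[y0:y1,x0:x1]
    cv2.imwrite("pics/"+n,cv2.resize(im,None,fx=s,fy=s,interpolation=cv2.INTER_CUBIC))
def pts(c):
    z=c["z_map"];h,w=z.shape;u,v=np.meshgrid(np.arange(w),np.arange(h));K=c["K"]
    P=np.stack([(u-K[0,2])/K[0,0]*z,(v-K[1,2])/K[1,1]*z,z],-1)
    W=(P-c["t"])@c["R"]; W[z==0]=np.nan
    return W
E
python3 - <<'E'
from h import *
np.set_printoptions(precision=4,suppress=True)
im=[]
for n in("side","top"):
    c=capture(n);np.savez(n+".npz",**c);print(n,c["K"].tolist(),c["R"].tolist(),c["t"]);save(c,n+"0.png")
print(arm.sense(),arm.nose_length)
E
```

```text
side [[400.7966220315177, 0.0, 317.9695714755024], [0.0, 400.7966220315177, 198.36798806711454], [0.0, 0.0, 1.0]] [[0.9078735192091482, -0.4190562713369584, -0.012550480945443733], [-0.2102873598512735, -0.42927549589836833, -0.8783517375789671], [0.3626911901405621, 0.8000714906021681, -0.4778500921000718]] [-0.3847  0.2208  0.9811]
top [[398.36924439424985, 0.0, 314.3061746222068], [0.0, 398.36924439424985, 197.91616160701668], [0.0, 0.0, 1.0]] [[-0.006394660419724856, -0.9999661124861182, -0.005184804481982815], [-0.9937450620919474, 0.0069327804915419915, -0.11145711337787331], [0.11148928148476164, 0.004439643460468354, -0.9937557193193685]] [0.0692 0.4763 0.9747]
{'clock': 0.1, 'joint_positions': array([ 1.0547,  0.2635, -0.0488,  1.2594,  0.    ,  1.4155]), 'qvel': array([ 0.0006, -0.0003,  0.0009, -0.0002,  0.0007, -0.0008]), 'effort': array([  0.005 , -63.8582,  38.5062,   0.0101,   0.    ,   0.    ]), 'position': array([0.1852, 0.491 , 0.2499]), 'orientation': array([ 0.1794,  0.9838, -0.0004, -0.0002]), 'ft_force': array([0.0775, 0.5463, 0.1901]), 'moment': array([-0.0328,  0.0047,  0.0357]), 'finger_force': 0.0, 'opening': 0.08532405633261121} 0.019
```

View pics/side0.png

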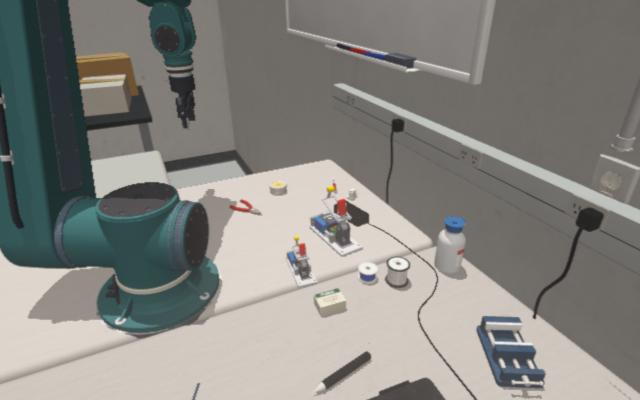

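View pics/top0.png

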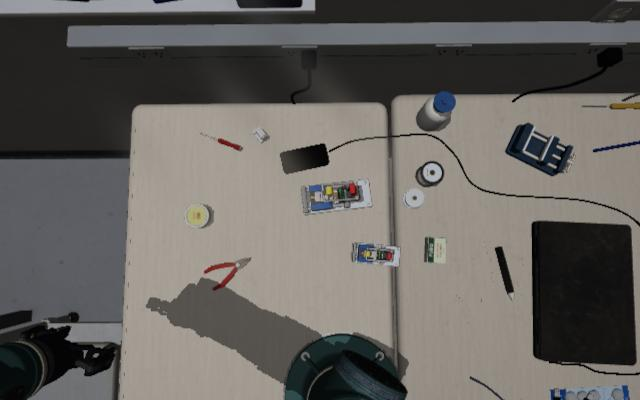

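Two jigs look alike: one in the top view at (337,197) / side (335,230), and a smaller one at top (375,253) / side (300,262). The one at (337,197) is about 70 px long against 48 px, so it is the larger and the one meant. I'll check it in a crop and measure it.

```bash
python3 - <<'E'
from h import *
np.set_printoptions(precision=4,suppress=True)
a=dict(np.load("top.npz"));b=dict(np.load("side.npz"))
A=a["img"][170:225,290:385,::-1];B=b["img"][175:260,290:375,::-1]
A=cv2.resize(A,None,fx=5,fy=5,interpolation=2);B=cv2.resize(B,None,fx=5,fy=5,interpolation=2)
o=np.zeros((A.shape[0]+0,0,3),np.uint8)
H=425;A=cv2.copyMakeBorder(A,0,H-A.shape[0],0,0,0)
im=np.hstack([A,B]);im=cv2.resize(im,None,fx=.88,fy=.88);cv2.imwrite("pics/crop1.png",im);print(im.shape)
for n,c,(x0,y0,x1,y1) in(("top",a,(290,170,385,225)),("side",b,(290,175,375,260))):
    W=pts(c);hsv=cv2.cvtColor(c["img"],cv2.COLOR_RGB2HSV)
    h,s,v=[hsv[...,i].astype(int) for i in range(3)]
    roi=np.zeros(h.shape,bool);roi[y0:y1,x0:x1]=1
    for k,m in(("red",((h<8)|(h>172))&(s>150)&(v>80)),("yel",(h>20)&(h<35)&(s>150)&(v>80)),("blue",(h>100)&(h<125)&(s>120)&(v>50))):
        m=m&roi&np.isfinite(W[...,0]);vv,uu=np.where(m)
        if len(uu):print(n,k,len(uu),uu.mean(),vv.mean(),uu.min(),uu.max(),vv.min(),vv.max(),np.median(W[m],0),W[m].min(0),W[m].max(0))
    if n=="top":
        # base plate/jig footprint
        m=roi&(W[...,2]>.006)&(W[...,2]<.014)&(W[...,0]>.3);P=W[m][:,:2]
        m2=roi&(W[...,2]>.006)
        n_,lab,st,ce=cv2.connectedComponentsWithStats(m2.astype(np.uint8));i=1+st[1:,4].argmax();print(st[i])
        Q=W[lab==i];r=cv2.minAreaRect(Q[Q[:,2]<.02][:,:2].astype(np.float32)*1000);print(r,cv2.boxPoints(r))
E
```

```text
(374, 792, 3)
top red 52 351.88461538461536 188.40384615384616 349 355 184 193 [ 0.4853 -0.0186  0.141 ] [ 0.4751 -0.0254  0.0599] [ 0.4992 -0.0122  0.1453]
top yel 44 328.75 190.0909090909091 326 332 186 193 [0.4793 0.0332 0.1559] [0.4727 0.0265 0.1507] [0.4881 0.0397 0.1596]
top blue 168 319.51190476190476 199.52380952380952 309 331 185 209 [0.4592 0.0545 0.046 ] [0.447  0.0249 0.0373] [0.5068 0.0789 0.0504]
[ 301  179   71   35 1908]
((483.56072998046875, 10.495201110839844), (72.03147888183594, 175.9104766845703), 6.611170768737793) [[437.6581  93.719 ]
 [457.9109 -81.0217]
 [529.4634 -72.7286]
 [509.2106 102.0121]]
side red 138 330.05797101449275 217.80434782608697 299 345 184 253 [ 0.479  -0.0267  0.116 ] [ 0.3251 -0.1122  0.0123] [0.6264 0.301  0.1423]
side yel 39 321.1025641025641 202.30769230769232 295 334 186 239 [0.4749 0.0294 0.1502] [ 0.334  -0.0615  0.0119] [0.6171 0.2906 0.1572]
side blue 65 311.46153846153845 231.7076923076923 290 325 217 259 [0.4508 0.0345 0.0452] [ 0.3154 -0.0716  0.0311] [0.4624 0.0709 0.0485]
```

View pics/crop1.png

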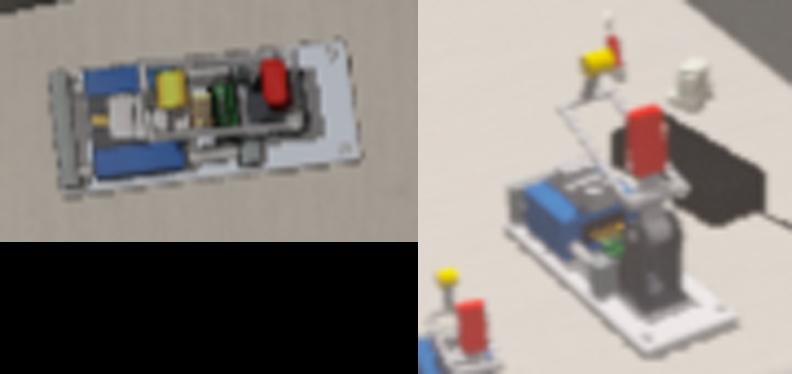

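The crop confirms it: the larger jig has a 72 × 176 mm plate, with its x axis along about (-0.115, 0.993) in world. I'll fly above it with the fingers aligned to jig y.

play_rows(
  commands=[
    [[19.6, -29.4, 0, 0, 0, -0.073, 85], [19.6, -29.4, 0, 0, 0, -0.073, 85], [19.6, -29.4, 0, 0, 0, -0.073, 85], [19.6, -29.4, 0, 0, 0, -0.073, 85], [19.6, -29.4, 0, 0, 0, -0.073, 85]],
  ],
  newtons=30,
)

```text
clock: 0.52
position: [0.2837, 0.3427, 0.2501]
orientation: [0.356, 0.934, -0.0, -0.0]
ft_force: [0.9, 0.4, 1.3]
opening: 0.0848
finger_force: 0.0
```

play_rows(
  commands=[
    [[19.6, -29.4, 0, 0, 0, -0.073, 85], [19.6, -29.4, 0, 0, 0, -0.073, 85], [19.6, -29.4, 0, 0, 0, -0.073, 85], [19.6, -29.4, 0, 0, 0, -0.073, 85], [19.6, -29.4, 0, 0, 0, -0.073, 85]],
  ],
)

```text
clock: 0.93
position: [0.3818, 0.1955, 0.2502]
orientation: [0.52, 0.854, -0.0, -0.0]
ft_force: [0.8, 1.3, 0.5]
opening: 0.085
finger_force: 0.0
```

play_rows(
  commands=[
    [[19.6, -29.4, 0, 0, 0, -0.073, 85], [19.6, -29.4, 0, 0, 0, -0.073, 85], [19.6, -29.4, 0, 0, 0, -0.073, 85], [19.6, -29.4, 0, 0, 0, -0.073, 85], [19.6, -29.4, 0, 0, 0, -0.073, 85]],
  ],
)

```text
clock: 1.35
position: [0.4799, 0.0484, 0.2501]
orientation: [0.667, 0.745, -0.0, -0.0]
ft_force: [0.0, 0.2, -0.7]
opening: 0.085
finger_force: 0.0
```

```bash
cat >> h.py <<'E'
def rays(c):
    """unit-z ray dirs per pixel, equidistant fisheye"""
    K=c["K"];h,w=c["z_map"].shape;u,v=np.meshgrid(np.arange(w),np.arange(h))
    x=(u-K[0,2])/K[0,0];y=(v-K[1,2])/K[1,1];r=np.hypot(x,y)+1e-9
    return np.stack([np.sin(r)*x/r,np.sin(r)*y/r,np.cos(r)],-1)
def wpts(c):
    d=rays(c);P=d/d[...,2:]*c["z_map"][...,None];W=(P-c["t"])@c["R"];W[c["z_map"]==0]=np.nan;return W
X=np.array([-.1151,.9933]);Y=np.array([-.9933,-.1151]);C0=np.array([.48356,.0105])
def jig(W): # plate-centred jig coords, mm
    q=W[...,:2]-C0;return np.stack([q@X,q@Y,W[...,2]],-1)*1000
E
python3 - <<'E'
from h import *
np.set_printoptions(precision=4,suppress=True)
s=arm.sense();print(s["clock"],s["position"],s["orientation"],s["joint_positions"])
c=capture("wrist");np.savez("w1.npz",**c);save(c,"w1.png",s=1.25);print(c["K"],c["R"],-c["R"].T@c["t"])
E
```

```text
1.35 [0.4799 0.0484 0.2501] [ 0.6667  0.7453 -0.0001 -0.0001] [-0.0686  0.1902 -0.1476  1.2333  0.      1.3911]
[[309.7069   0.     322.4656]
 [  0.     309.7069 198.438 ]
 [  0.       0.       1.    ]] [[ 0.9938  0.1112 -0.0001]
 [ 0.1054 -0.9413  0.3208]
 [ 0.0355 -0.3188 -0.9472]] [0.47   0.1304 0.374 ]
```

View pics/w1.png

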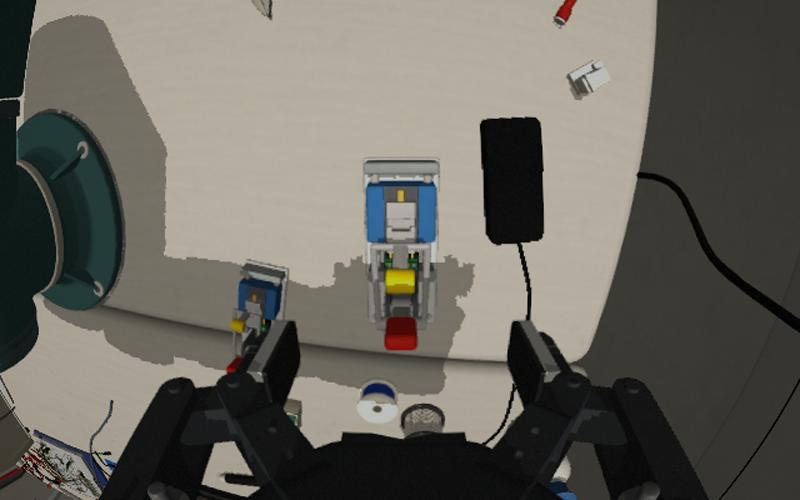

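The wrist view shows the big jig at (400,240): catch at (400,220), yellow grip at (400,281), red handle at (400,333). The slot line is near row 212. I'll measure along the jig axis.

```bash
python3 - <<'E'
from h import *
np.set_printoptions(precision=1,suppress=True,linewidth=150)
c=dict(np.load("w1.npz"));W=wpts(c);J=jig(W)
hsv=cv2.cvtColor(c["img"],cv2.COLOR_RGB2HSV).astype(int);h,s,v=hsv[...,0],hsv[...,1],hsv[...,2]
roi=np.zeros(h.shape,bool);roi[125:285,285:360]=1
for k,m in(("red",((h<8)|(h>172))&(s>150)),("yel",(h>20)&(h<35)&(s>150)),("blue",(h>100)&(h<125)&(s>120)&(v>50)),("catch",(abs(J[...,2]-62.5)<2)&(abs(J[...,1])<16)&(J[...,0]>10)),("plate",(J[...,2]>6)&(J[...,2]<13))):
    m=m&roi;q=J[m];print(k,len(q),np.median(q,0),np.nanpercentile(q,2,axis=0),np.nanpercentile(q,98,axis=0))
# rectify plane z=62.5 in jig coords: x -60..100, y -40..40 at .25mm
d=rays(c)
def proj(P):
    p=P@c["R"].T+c["t"];r=np.hypot(p[...,0],p[...,1]);th=np.arctan2(r,p[...,2]);f=c["K"][0,0]
    return np.stack([c["K"][0,2]+f*th*p[...,0]/r,c["K"][1,2]+f*th*p[...,1]/r],-1).astype(np.float32)
xs=np.arange(-80,100,.33);ys=np.arange(-40,40,.33)
gx,gy=np.meshgrid(xs,ys);xy=C0+(gx[...,None]*X+gy[...,None]*Y)/1000
P=np.concatenate([xy,np.full(gx.shape+(1,),.0625)],-1);uv=proj(P)
R=cv2.remap(c["img"],uv[...,0],uv[...,1],cv2.INTER_CUBIC)
Rz=cv2.remap(J[...,2].astype(np.float32),uv[...,0],uv[...,1],cv2.INTER_NEAREST)
cv2.imwrite("pics/rect1.png",cv2.resize(R[:,:,::-1],(795,354)))
row=slice(100,142)
for x in range(10,75):
    i=int((x+80)/.33);print(x,R[row,i].mean(),round(float(np.nanmedian(Rz[row,i])),1),end=" | ")
E
```

```text
red 618 [nan nan nan] [-34.3  -8.2 102.4] [-24.1  13.1 141.9]
yel 530 [nan nan nan] [-49.2  -7.   14.4] [ 62.   12.5 157.4]
blue 1388 [nan nan nan] [ 17.  -26.9  27.8] [66.4 31.6 47.7]
catch 570 [33.5  1.6 62.7] [12.  -9.9 60.9] [54.6 14.2 64. ]
plate 1290 [-12.   -3.    9.9] [-83.3 -33.6   7.1] [86.7 38.2 12. ]
10 100.61111111111111 127.7 | 11 116.69047619047619 126.7 | 12 129.36507936507937 125.8 | 13 129.515873015873 125.8 | 14 126.08730158730158 124.9 | 15 124.34920634920636 123.1 | 16 129.27777777777777 121.7 | 17 134.11111111111111 120.6 | 18 138.42857142857142 120.6 | 19 126.72222222222223 118.5 | 20 93.2936507936508 116.7 | 21 100.91269841269842 62.6 | 22 102.73809523809524 62.5 | 23 113.83333333333333 62.7 | 24 138.14285714285714 62.7 | 25 158.4206349206349 62.3 | 26 167.15079365079364 63.0 | 27 166.76190476190476 63.1 | 28 165.68253968253967 62.3 | 29 165.83333333333334 63.2 | 30 146.77777777777777 62.7 | 31 90.68253968253968 61.4 | 32 83.76190476190476 57.0 | 33 120.75396825396825 54.0 | 34 148.26190476190476 53.9 | 35 158.5079365079365 54.1 | 36 165.53968253968253 54.0 | 
[... 387 characters left out ...]
96825398 62.8 | 51 172.9206349206349 63.0 | 52 173.24603174603175 62.8 | 53 174.70634920634922 62.7 | 54 169.70634920634922 62.7 | 55 125.26190476190476 62.3 | 56 73.97619047619048 60.0 | 57 100.55555555555556 54.6 | 58 100.46825396825396 49.7 | 59 101.80952380952381 49.4 | 60 102.2936507936508 48.7 | 61 102.47619047619048 48.7 | 62 102.34126984126983 49.6 | 63 102.47619047619048 48.9 | 64 103.38095238095238 49.5 | 65 94.84126984126983 48.8 | 66 85.04761904761905 48.8 | 67 85.37301587301587 47.9 | 68 85.30952380952381 48.2 | 69 58.25396825396825 44.0 | 70 43.317460317460316 37.2 | 71 45.30952380952381 28.9 | 72 36.023809523809526 28.8 | 73 80.23015873015873 28.4 | 74 167.9920634920635 19.4 |
```

View pics/rect1.png

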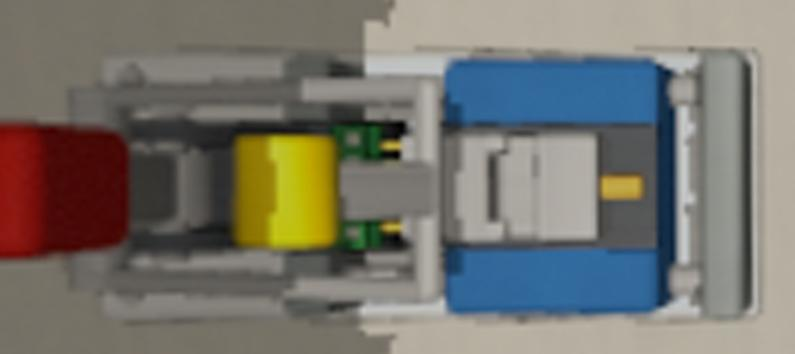

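play_rows(
  commands=[
    [[1.4, -12, -12, 0, 0, 0, 85], [1.4, -12, -12, 0, 0, 0, 85], [1.4, -12, -12, 0, 0, 0, 85], [1.4, -12, -12, 0, 0, 0, 85], [1.4, -12, -12, 0, 0, 0, 85]],
  ],
)

```text
clock: 1.82
position: [0.4862, -0.0103, 0.1895]
orientation: [0.665, 0.747, -0.0, -0.0]
ft_force: [-0.2, -0.7, 0.3]
opening: 0.0852
finger_force: 0.0
```

```bash
cat >> h.py <<'E'
def proj(c,P):
    p=P@c["R"].T+c["t"];r=np.hypot(p[...,0],p[...,1]);th=np.arctan2(r,p[...,2]);f=c["K"][0,0]
    return np.stack([c["K"][0,2]+f*th*p[...,0]/r,c["K"][1,2]+f*th*p[...,1]/r],-1).astype(np.float32)
def rect(c,z,x0,x1,y0,y1,st):
    gx,gy=np.meshgrid(np.arange(x0,x1,st),np.arange(y0,y1,st));xy=C0+(gx[...,None]*X+gy[...,None]*Y)/1000
    uv=proj(c,np.concatenate([xy,np.full(gx.shape+(1,),z)],-1))
    J=jig(wpts(c))
    return cv2.remap(c["img"],uv[...,0],uv[...,1],cv2.INTER_CUBIC),cv2.remap(J.astype(np.float32),uv[...,0],uv[...,1],cv2.INTER_NEAREST)
E
python3 - <<'E'
from h import *
np.set_printoptions(precision=1,suppress=True,linewidth=150)
c=capture("wrist");np.savez("w2.npz",**c);print("cam",jig(-c["R"].T@c["t"]))
R,J=rect(c,.0625,-40,80,-32,32,.15)
cv2.imwrite("pics/rect2.png",R[:,:,::-1]);print(R.shape)
for yy in(-8,0,8):
    r=int((yy+32)/.15)
    print(yy,[(x,int(R[r-10:r+10,int((x+40)/.15)].mean()),round(float(np.nanmedian(J[r-10:r+10,int((x+40)/.15),2])),1)) for x in range(22,60)])
E
```

```text
cam [ 61.6   0.5 313.4]
(427, 800, 3)
-8 [(22, 102, 63.2), (23, 102, 62.2), (24, 105, 62.0), (25, 117, 119.1), (26, 146, 119.8), (27, 166, 119.5), (28, 186, 119.5), (29, 169, 119.7), (30, 148, 119.0), (31, 128, 62.6), (32, 167, 62.5), (33, 164, 63.2), (34, 158, 62.1), (35, 141, 53.1), (36, 162, 54.0), (37, 160, 53.6), (38, 159, 54.6), (39, 161, 53.3), (40, 159, 53.6), (41, 128, 53.1), (42, 123, 52.8), (43, 169, 61.9), (44, 166, 63.1), (45, 167, 63.0), (46, 169, 62.5), (47, 171, 62.8), (48, 172, 62.2), (49, 172, 63.5), (50, 173, 62.2), (51, 174, 63.3), (52, 174, 63.7), (53, 174, 62.0), (54, 171, 63.2), (55, 115, 62.8), (56, 87, 48.5), (57, 92, 48.7), (58, 92, 48.8), (59, 92, 48.4)]
0 [(22, 117, 130.4), (23, 116, 130.1), (24, 117, 127.6), (25, 117, 125.5), (26, 117, 124.9), (27, 117, 123.3), (28, 116, 122.1), (29, 118, 121.0), (30, 132, 118.8), (31, 82, 58.6), (32, 174, 53.7), (33, 175, 54.2), (34, 173, 52.6), (35, 174, 54.1), (36, 174, 53.3), (37, 175, 53.8), (38, 175, 53.1), (39, 177, 54.1), (40, 155, 53.9), (41, 95, 54.3), (42, 137, 53.8), (43, 177, 63.3), (44, 176, 62.4), (45, 176,
[... 198 characters left out ...]
, 107, 55.7), (58, 108, 56.6), (59, 104, 57.6)]
8 [(22, 117, 130.3), (23, 115, 129.2), (24, 114, 126.8), (25, 114, 125.8), (26, 114, 124.6), (27, 118, 123.3), (28, 120, 122.0), (29, 121, 120.3), (30, 136, 118.8), (31, 82, 58.8), (32, 153, 53.7), (33, 170, 54.2), (34, 173, 53.1), (35, 174, 53.2), (36, 174, 53.6), (37, 175, 53.5), (38, 175, 54.0), (39, 175, 53.3), (40, 174, 53.7), (41, 138, 54.0), (42, 130, 53.5), (43, 178, 62.5), (44, 176, 62.5), (45, 177, 63.4), (46, 178, 62.0), (47, 180, 63.0), (48, 182, 62.7), (49, 183, 63.2), (50, 184, 63.2), (51, 184, 63.3), (52, 186, 63.2), (53, 186, 62.4), (54, 182, 62.6), (55, 118, 62.4), (56, 87, 48.4), (57, 94, 48.1), (58, 94, 47.8), (59, 93, 49.1)]
```

View pics/rect2.png

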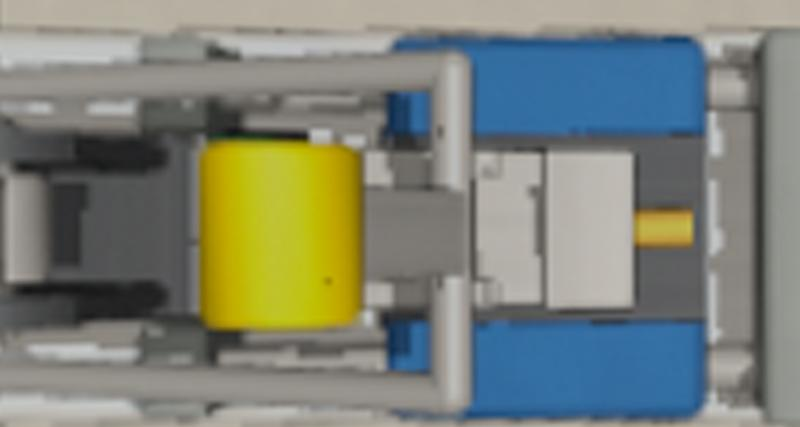

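The slot's mouth runs t≈35 to 42 mm and the lip recess 31 to 35 mm (catch 11.5–55.5). So the bar goes down at t≈38.5 and hooks at t≈33.5. Next is the loop geometry.

```bash
python3 - <<'E'
from h import *
np.set_printoptions(precision=1,suppress=True,linewidth=150)
for n in("w1.npz","w2.npz"):
    c=dict(np.load(n));J=jig(wpts(c))
    hsv=cv2.cvtColor(c["img"],cv2.COLOR_RGB2HSV).astype(int);h,s,v=hsv[...,0],hsv[...,1],hsv[...,2]
    fin=np.isfinite(J[...,0])&(abs(J[...,1])<45)&(abs(J[...,0])<95)
    def rep(k,m):
        q=J[m&fin];print(n,k,len(q),np.median(q,0),np.percentile(q,3,axis=0),np.percentile(q,97,axis=0))
    z=J[...,2];y=J[...,1];x=J[...,0]
    yel=(h>20)&(h<35)&(s>150)&(z>135);rep("yel",yel);rep("yeltop",yel&(z>np.nanpercentile(z[yel],80)))
    red=((h<8)|(h>172))&(s>150)&(z>90);rep("red",red);rep("redtop",red&(z>138))
    rep("bar",(z>95)&(z<125)&(s<60)&(abs(y)>9)&(abs(y)<20)&(x>20)&(x<60))
    for a,b in((-10,0),(0,10),(10,20),(20,30)):
        rep(f"leg{a}",(z>80)&(z<125)&(s<60)&(abs(y)>16)&(abs(y)<25)&(x>a)&(x<b))
    rep("cheek",(z>63)&(z<73)&(abs(y)<17)&(x<5))
    rep("catch",(abs(z-62.5)<1.5)&(abs(y)<14)&(x>5))
    rep("headblue",(h>100)&(h<125)&(s>120)&(abs(z-46)<3))
E
```

```text
w1.npz yel 442 [ 26.1   2.  155.4] [ 18.1  -6.5 148.5] [ 30.6  10.5 157.4]
w1.npz yeltop 79 [ 23.3   2.8 157. ] [ 20.5  -5.7 156.7] [ 27.1   9.4 157.7]
w1.npz red 615 [-27.2   2.5 136.4] [-33.7  -8.1 103.1] [-24.1  12.5 141.9]
w1.npz redtop 269 [-28.8   1.6 140.7] [-34.3  -8.2 138.3] [-24.6  12.3 142.1]
w1.npz bar 226 [ 34.5 -12.5 118.6] [ 21.3 -18.9 113.9] [ 37.8  19.6 120.5]
w1.npz leg-10 55 [ -4.5  20.  103.9] [ -9.3 -19.4 101.9] [ -0.4  23.  106.3]
w1.npz leg0 66 [  5.7  19.4 107.8] [  0.5 -19.2 105.6] [  9.8  23.1 110.3]
w1.npz leg10 72 [ 14.6  19.9 111.4] [ 10.6 -18.8 109.6] [ 19.6  23.6 114.7]
w1.npz leg20 78 [ 25.4  19.4 116. ] [ 20.6 -19.1 113. ] [ 29.7  23.3 117.9]
w1.npz cheek 242 [-36.8   0.9  67.2] [-46.9 -12.5  63.2] [-31.5  16.4  71.8]
w1.npz catch 524 [33.6  1.5 62.7] [12.5 -9.8 61.4] [54.6 12.9 63.8]
w1.npz headblue 1245 [42.6  3.7 46.1] [ 17.3 -26.7  44.2] [66.1 31.2 47.6]
w2.npz yel 916 [ 24.4   2.4 155.6] [ 16.3  -5.6 150.7] [ 30.3  10.3 157.4]
w2.npz yeltop 184 [ 23.1   1.8 156.9] [ 19.8  -5.7 156.6] [ 26.   10.1 157.7]
w2.npz red 1059 [-27.5   2.2 139.1] [-34.   -8.  105.5] [-24.2  12.8 142.1]
w2.npz redtop 581 [-28.9   2.1 140.7] [-34.6  -8.  138.6] [-24.4  12.8 142.2]
w2.npz bar 402 [ 33.5 -12.3 118.7] [ 21.  -18.5 113.6] [ 37.2  19.8 120.5]
w2.npz leg-10 127 [ -4.6  19.9 103.8] [ -9.8 -18.8 101.4] [ -0.4  23.5 106.2]
w2.npz leg0 137 [  4.8  19.5 107.6] [  0.2 -18.7 105.1] [  9.5  23.2 110. ]
w2.npz leg10 146 [ 15.   19.7 111.7] [ 10.3 -18.6 109.4] [ 19.6  23.2 113.7]
w2.npz leg20 163 [ 25.   19.7 115.5] [ 20.3 -18.7 113.3] [ 29.9  23.2 117.7]
w2.npz cheek 336 [-36.8   1.   66.9] [-43.9 -12.7  63.2] [-32.6  16.4  72. ]
w2.npz catch 640 [45.7  1.8 62.7] [16.3 -8.9 61.4] [54.5 13.8 63.8]
w2.npz headblue 1615 [45.5 17.  46.1] [ 17.6 -27.1  44.6] [64.6 31.2 47.6]
```

play_rows(
  commands=[
    [[-1.5, 8.7, 0, 0, 0, 0, 85], [-1.5, 8.7, 0, 0, 0, 0, 85], [-1.5, 8.7, 0, 0, 0, 0, 85], [-1.5, 8.7, 0, 0, 0, 0, 85], [-1.4, 8.7, 0, 0, 0, 0, 85]],
  ],
  newtons=20,
)

```text
clock: 2.28
position: [0.4788, 0.0353, 0.1908]
orientation: [0.665, 0.747, 0.0, 0.0]
ft_force: [0.3, -0.3, -0.0]
opening: 0.0851
finger_force: 0.0
```

play_rows(
  commands=[
    [[0, 0, -10, 0, 0, 0, 60], [0, 0, -10, 0, 0, 0, 45], [0, 0, -10, 0, 0, 0, 35], [0, 0, -8, 0, 0, 0, 32], [0, 0, 0, 0, 0, 0, 30]],
  ],
)

```text
clock: 2.7
position: [0.4782, 0.0345, 0.1512]
orientation: [0.665, 0.747, -0.0, -0.001]
ft_force: [-0.2, 0.6, -1.1]
opening: 0.0303
finger_force: 0.0
```

```bash
python3 - <<'E'
from h import *
np.set_printoptions(precision=4,suppress=True)
s=arm.sense();print(s["clock"],s["position"],jig(s["position"]),s["opening"],s["ft_force"])
c=capture("wrist");save(c,"w3.png",(200,100,440,340),2.4)
E
```

```text
2.7 [0.4782 0.0345 0.1512] [ 24.4143   2.5301 151.2403] 0.030303529631438328 [-0.1775  0.5669 -1.135 ]
```

View pics/w3.png

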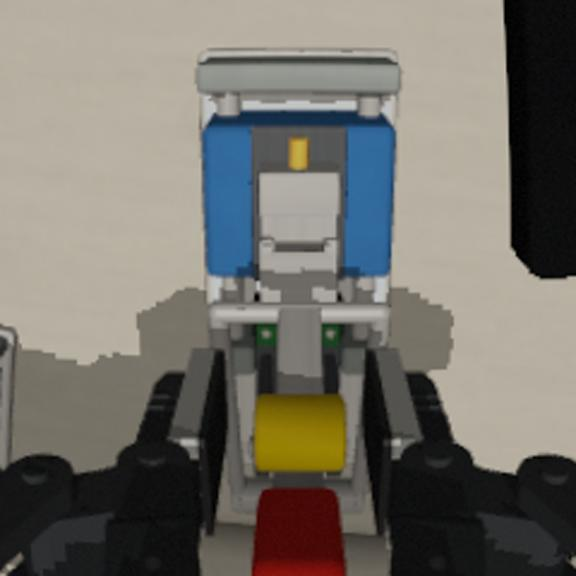

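The yellow grip at (300,432) sits centred between the pads. Closing now.

play_rows(
  commands=[
    [[0, 0, 0, 0, 0, 0, 24], [0, 0, 0, 0, 0, 0, 21], [0, 0, 0, 0, 0, 0, 19], [0, 0, 0, 0, 0, 0, 17], [0, 0, 0, 0, 0, 0, 15]],
  ],
  newtons=25,
)

```text
clock: 3.17
position: [0.4792, 0.0338, 0.1526]
orientation: [0.665, 0.747, 0.0, 0.0]
ft_force: [0.8, 2.4, 2.8]
opening: 0.0175
finger_force: 25.2
```

play_rows(
  commands=[
    [[0, 0, 0, 0, 0, 0, 12], [0, 0, 0, 0, 0, 0, 10], [0, 0, 0, 0, 0, 0, 10], [0, 0, 0, 0, 0, 0, 10], [0, 0, 0, 0, 0, 0, 10]],
  ],
)

```text
clock: 3.58
position: [0.4791, 0.0337, 0.1524]
orientation: [0.665, 0.747, 0.0, 0.0]
ft_force: [2.1, 4.0, 3.4]
opening: 0.0173
finger_force: 25.3
```

play_rows(
  commands=[
    [[-0.3, 2.2, -4.6, 0, 0, 0, 10], [-0.2, 2.1, -4.6, 0, 0, 0, 10], [-0.3, 2.2, -4.6, 0, 0, 0, 10], [-0.2, 2.1, -4.6, 0, 0, 0, 10], [-0.3, 2.2, -4.6, 0, 0, 0, 10]],
  ],
)

```text
clock: 4.0
position: [0.4778, 0.0446, 0.129]
orientation: [0.665, 0.747, 0.0, 0.0]
ft_force: [1.6, 1.2, 2.9]
opening: 0.0172
finger_force: 26.0
```

play_rows(
  commands=[
    [[-0.3, 2.2, -4.6, 0, 0, 0, 10], [-0.2, 2.1, -4.6, 0, 0, 0, 10], [-0.3, 2.2, -4.6, 0, 0, 0, 10], [-0.2, 2.2, -4.6, 0, 0, 0, 10], [0, 0, 0, 0, 0, 0, 10]],
  ],
)

```text
clock: 4.42
position: [0.4765, 0.0534, 0.1101]
orientation: [0.665, 0.747, -0.0, -0.0]
ft_force: [4.7, -1.1, 2.0]
opening: 0.0176
finger_force: 26.0
```

```bash
python3 - <<'E'
from h import *
np.set_printoptions(precision=2,suppress=True)
s=arm.sense();print(s["clock"],jig(s["position"]),s["opening"],s["ft_force"])
c=capture("wrist");np.savez("w4.npz",**c)
# rectify on bar plane z=.070 vs catch plane
R,J=rect(c,.0625,-20,75,-32,32,.16);cv2.imwrite("pics/rect4.png",R[:,:,::-1])
J=jig(wpts(c))
hsv=cv2.cvtColor(c["img"],cv2.COLOR_RGB2HSV).astype(int);h,s_=hsv[...,0],hsv[...,1]
x,y,z=J[...,0],J[...,1],J[...,2]
for n,m in(("bar",(z>64.5)&(z<80)&(abs(y-2)>13)&(abs(y-2)<18)&(x>25)&(x<50)&(s_<80)),("yel",(h>20)&(h<35)&(s_>150)&(z>80)),("catchfar",(abs(z-62.5)<1.5)&(abs(y)<14)&(x>42))):
    q=J[m];print(n,len(q),np.median(q,0),np.percentile(q,3,axis=0),np.percentile(q,97,axis=0))
E
```

```text
4.4167 [ 43.45   2.05 110.08] 0.01759977438292864 [ 4.67 -1.09  1.97]
bar 3 [ 40.18 -15.61  75.41] [ 39.43 -15.66  74.48] [ 40.27 -15.54  75.8 ]
yel 1320 [ 46.52   3.19 113.27] [-47.12  -5.84  85.55] [ 50.75 154.3  115.98]
catchfar 762 [48.83  1.83 62.73] [42.57 -9.13 61.42] [54.78 12.92 63.7 ]
```

View pics/rect4.png

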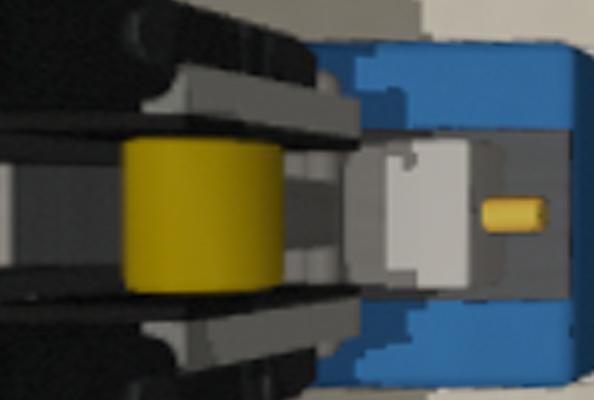

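play_rows(
  commands=[
    [[-0.1, 0.7, -1.6, 0, 0, 0, 10], [-0.1, 0.7, -1.6, 0, 0, 0, 10], [-0.1, 0.7, -1.6, 0, 0, 0, 10], [0, 0.7, -1.5, 0, 0, 0, 10], [-0.1, 0.6, -1.5, 0, 0, 0, 10]],
  ],
)

```text
clock: 4.88
position: [0.4763, 0.0566, 0.103]
orientation: [0.665, 0.747, 0.0, 0.0]
ft_force: [3.3, -0.9, 1.3]
opening: 0.0175
finger_force: 26.1
```

play_rows(
  commands=[
    [[0, 0.4, -1.0, 0, 0, 0, 10], [-0.1, 0.4, -1.0, 0, 0, 0, 10], [0, 0, 0, 0, 0, 0, 10], [0, 0, 0, 0, 0, 0, 10], [0, 0, 0, 0, 0, 0, 10]],
  ],
)

```text
clock: 5.3
position: [0.4762, 0.0575, 0.1011]
orientation: [0.665, 0.747, 0.0, -0.0]
ft_force: [3.3, -0.1, 2.6]
opening: 0.0174
finger_force: 26.1
```

play_rows(
  commands=[
    [[0, 0.4, -1.0, 0, 0, 0, 10], [-0.1, 0.4, -1.0, 0, 0, 0, 10], [0, 0, 0, 0, 0, 0, 10], [0, 0, 0, 0, 0, 0, 10], [0, 0, 0, 0, 0, 0, 10]],
  ],
)

```text
clock: 5.72
position: [0.4761, 0.0582, 0.0991]
orientation: [0.665, 0.747, 0.0, 0.0]
ft_force: [4.5, 0.3, 2.9]
opening: 0.0174
finger_force: 26.1
```

play_rows(
  commands=[
    [[0, 0.4, -1.0, 0, 0, 0, 10], [0, 0, 0, 0, 0, 0, 10], [0, 0, 0, 0, 0, 0, 10], [0, 0, 0, 0, 0, 0, 10], [0, 0, 0, 0, 0, 0, 10]],
  ],
)

```text
clock: 6.13
position: [0.4761, 0.0586, 0.0981]
orientation: [0.665, 0.747, 0.0, -0.0]
ft_force: [3.9, -0.6, 1.7]
opening: 0.0175
finger_force: 26.1
```

play_rows(
  commands=[
    [[0, 0.4, -1.0, 0, 0, 0, 10], [-0.1, 0.3, -1.0, 0, 0, 0, 10], [0, 0, 0, 0, 0, 0, 10], [0, 0, 0, 0, 0, 0, 10], [0, 0, 0, 0, 0, 0, 10]],
  ],
)

```text
clock: 6.55
position: [0.4759, 0.0593, 0.0961]
orientation: [0.665, 0.747, 0.0, -0.0]
ft_force: [3.7, -0.7, 2.4]
opening: 0.0173
finger_force: 26.2
```

play_rows(
  commands=[
    [[0, 0.4, -1.0, 0, 0, 0, 10], [0, 0.3, -1.0, 0, 0, 0, 10], [0, 0, 0, 0, 0, 0, 10], [0, 0, 0, 0, 0, 0, 10], [0, 0, 0, 0, 0, 0, 10]],
  ],
)

```text
clock: 6.97
position: [0.4759, 0.06, 0.0941]
orientation: [0.665, 0.747, -0.0, -0.0]
ft_force: [2.9, -1.1, 1.8]
opening: 0.0171
finger_force: 26.2
```

play_rows(
  commands=[
    [[0, 0.4, -1.0, 0, 0, 0, 10], [0, 0, 0, 0, 0, 0, 10], [0, 0, 0, 0, 0, 0, 10], [0, 0, 0, 0, 0, 0, 10], [0, 0, 0, 0, 0, 0, 10]],
  ],
)

```text
clock: 7.38
position: [0.4759, 0.0604, 0.0931]
orientation: [0.665, 0.747, -0.0, -0.0]
ft_force: [2.1, -0.1, 2.4]
opening: 0.0175
finger_force: 26.2
```

play_rows(
  commands=[
    [[0, 0.3, -0.8, 0, 0, 0, 10], [0, 0, 0, 0, 0, 0, 10], [0, 0, 0, 0, 0, 0, 10], [0, 0, 0, 0, 0, 0, 10], [0, 0, 0, 0, 0, 0, 10]],
  ],
)

```text
clock: 7.8
position: [0.4759, 0.0607, 0.0923]
orientation: [0.665, 0.747, -0.0, -0.0]
ft_force: [2.0, -0.1, 2.3]
opening: 0.0174
finger_force: 26.2
```

```bash
python3 - <<'E'
from h import *
np.set_printoptions(precision=2,suppress=True)
s=arm.sense();print(s["clock"],jig(s["position"]),s["opening"],s["ft_force"])
c=capture("side");save(c,"s5.png",(290,190,370,260),8)
E
```

```text
7.8 [50.76  1.82 92.28] 0.01736448761910478 [ 1.98 -0.07  2.34]
```

View pics/s5.png

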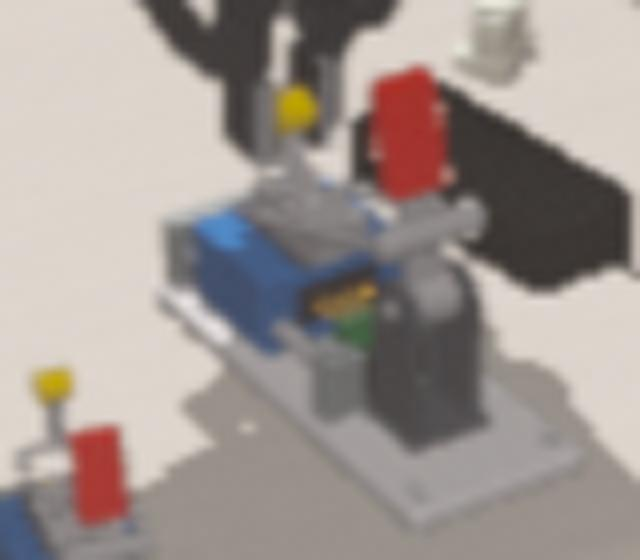

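The grip (295,108) is held and the loop lies over the catch with the bar down in it. I'll feel for the floor.

play_rows(
  commands=[
    [[0, 0.3, -0.8, 0, 0, 0, 10], [0, 0, 0, 0, 0, 0, 10], [0, 0, 0, 0, 0, 0, 10], [0, 0, 0, 0, 0, 0, 10], [0, 0, 0, 0, 0, 0, 10]],
  ],
)

```text
clock: 8.27
position: [0.4759, 0.061, 0.0915]
orientation: [0.665, 0.747, -0.0, -0.0]
ft_force: [2.2, -0.9, 2.8]
opening: 0.0173
finger_force: 26.2
```

play_rows(
  commands=[
    [[0, 0, -0.5, 0, 0, 0, 10], [0, 0, 0, 0, 0, 0, 10], [0, 0, 0, 0, 0, 0, 10], [0, 0, 0, 0, 0, 0, 10], [0, 0, 0, 0, 0, 0, 10]],
  ],
)

```text
clock: 8.68
position: [0.4759, 0.061, 0.091]
orientation: [0.665, 0.747, -0.0, -0.0]
ft_force: [1.8, 0.3, 2.3]
opening: 0.0177
finger_force: 26.3
```

play_rows(
  commands=[
    [[0, 0.1, -0.6, 0, 0, 0, 10], [0, 0, 0, 0, 0, 0, 10], [0, 0, 0, 0, 0, 0, 10], [0, 0, 0, 0, 0, 0, 10], [0, 0, 0, 0, 0, 0, 10]],
  ],
)

```text
clock: 9.1
position: [0.476, 0.0611, 0.0904]
orientation: [0.665, 0.747, 0.0, 0.0]
ft_force: [2.1, -0.1, 4.4]
opening: 0.0174
finger_force: 26.5
```

play_rows(
  commands=[
    [[0, 0.1, -0.6, 0, 0, 0, 10], [0, 0, 0, 0, 0, 0, 10], [0, 0, 0, 0, 0, 0, 10], [0, 0, 0, 0, 0, 0, 10], [0, 0, 0, 0, 0, 0, 10]],
  ],
)

```text
clock: 9.52
position: [0.476, 0.0612, 0.0901]
orientation: [0.665, 0.747, 0.0, 0.0]
ft_force: [-0.8, -0.0, 10.1]
opening: 0.0175
finger_force: 27.2
```

The floor is there at TCP z≈90.4. I'll ease up and draw back under the lips.

play_rows(
  commands=[
    [[0, 0, 0.5, 0, 0, 0, 10], [0.1, -1.0, 0, 0, 0, 0, 10], [0.1, -1.0, 0, 0, 0, 0, 10], [0.1, -1.0, 0, 0, 0, 0, 10], [0, 0, 0, 0, 0, 0, 10]],
  ],
)

```text
clock: 9.93
position: [0.4762, 0.0586, 0.0903]
orientation: [0.665, 0.747, 0.001, -0.0]
ft_force: [1.1, 4.3, 5.7]
opening: 0.0174
finger_force: 26.7
```

play_rows(
  commands=[
    [[0.1, -0.7, 0, 0, 0, 0, 10], [0, 0, 0, 0, 0, 0, 10], [0, 0, 0, 0, 0, 0, 10], [0, 0, 0, 0, 0, 0, 10], [0, 0, 0, 0, 0, 0, 10]],
  ],
)

```text
clock: 10.35
position: [0.4763, 0.058, 0.0903]
orientation: [0.665, 0.747, 0.001, -0.0]
ft_force: [0.8, 5.1, 5.8]
opening: 0.0176
finger_force: 26.7
```

play_rows(
  commands=[
    [[0.1, -0.7, 0, 0, 0, 0, 10], [0, 0, 0, 0, 0, 0, 10], [0, 0, 0, 0, 0, 0, 10], [0, 0, 0, 0, 0, 0, 10], [0, 0, 0, 0, 0, 0, 10]],
  ],
)

```text
clock: 10.77
position: [0.4764, 0.0573, 0.0903]
orientation: [0.665, 0.747, 0.001, -0.0]
ft_force: [2.0, 5.6, 6.0]
opening: 0.0174
finger_force: 26.7
```

play_rows(
  commands=[
    [[0.1, -0.6, 0, 0, 0, 0, 10], [0, 0, 0, 0, 0, 0, 10], [0, 0, 0, 0, 0, 0, 10], [0, 0, 0, 0, 0, 0, 10], [0, 0, 0, 0, 0, 0, 10]],
  ],
)

```text
clock: 11.18
position: [0.4764, 0.0567, 0.0903]
orientation: [0.665, 0.747, 0.001, -0.001]
ft_force: [1.3, 6.2, 6.3]
opening: 0.0176
finger_force: 26.7
```

play_rows(
  commands=[
    [[0.1, -0.6, 0, 0, 0, 0, 10], [0, 0, 0, 0, 0, 0, 10], [0, 0, 0, 0, 0, 0, 10], [0, 0, 0, 0, 0, 0, 10], [0, 0, 0, 0, 0, 0, 10]],
  ],
)

```text
clock: 11.6
position: [0.4766, 0.0562, 0.0903]
orientation: [0.665, 0.747, 0.001, -0.001]
ft_force: [0.4, 6.6, 6.3]
opening: 0.0175
finger_force: 26.8
```

play_rows(
  commands=[
    [[0.1, -0.6, 0, 0, 0, 0, 10], [0, 0, 0, 0, 0, 0, 10], [0, 0, 0, 0, 0, 0, 10], [0, 0, 0, 0, 0, 0, 10], [0, 0, 0, 0, 0, 0, 10]],
  ],
)

```text
clock: 12.02
position: [0.4765, 0.0561, 0.0903]
orientation: [0.665, 0.747, 0.001, -0.001]
ft_force: [0.4, 10.0, 7.7]
opening: 0.0174
finger_force: 26.9
```

Bar travelled 5 mm and met the slot's end, so it is hooked. I'll release, retreat upward and check.

play_rows(
  commands=[
    [[0, 0, 0, 0, 0, 0, 20], [0, 0, 0, 0, 0, 0, 24], [0, 0, 0, 0, 0, 0, 30], [0, 0, 0, 0, 0, 0, 36], [0, 0, 0, 0, 0, 0, 36]],
  ],
)

```text
clock: 12.43
position: [0.4765, 0.0549, 0.0901]
orientation: [0.665, 0.747, -0.0, -0.0]
ft_force: [0.0, -0.1, 0.4]
opening: 0.0361
finger_force: 0.0
```

play_rows(
  commands=[
    [[0, 0, 5, 0, 0, 0, 36], [0, 0, 10, 0, 0, 0, 36], [0, 0, 12, 0, 0, 0, 36], [0, 0, 12, 0, 0, 0, 36], [0, 0, 12, 0, 0, 0, 36]],
  ],
)

```text
clock: 12.85
position: [0.4766, 0.055, 0.1422]
orientation: [0.665, 0.747, -0.0, 0.0]
ft_force: [-0.8, 0.3, 0.1]
opening: 0.036
finger_force: 0.0
```

```bash
python3 - <<'E'
from h import *
np.set_printoptions(precision=1,suppress=True)
s=arm.sense();print(s["clock"],jig(s["position"]),s["opening"],s["ft_force"])
c=capture("side");W=pts(c);save(c,"s6.png",(290,190,370,260),8);J=jig(W)
hsv=cv2.cvtColor(c["img"],cv2.COLOR_RGB2HSV).astype(int);h,s_=hsv[...,0],hsv[...,1]
fin=(abs(J[...,1])<40)&(abs(J[...,0])<110)
for n,m in(("yel",(h>20)&(h<35)&(s_>150)&(J[...,2]>70)),("red",((h<8)|(h>172))&(s_>150)&(J[...,2]>90))):
    q=J[m&fin];print(n,len(q),np.median(q,0),q.min(0),q.max(0))
    if n=="red": print(np.polyfit(q[:,2],q[:,0],1))
E
```

```text
12.85 [ 45.    1.8 142.2] 0.036012714739827395 [-0.8  0.3  0.1]
yel 21 [42.9  4.  93.2] [37.6 -6.4 88.7] [46.5 13.1 98. ]
red 92 [-42.9   4.8 124.3] [-46.   -6.7 103.3] [-38.3  14.2 143. ]
[  0.  -46.9]
```

View pics/s6.png

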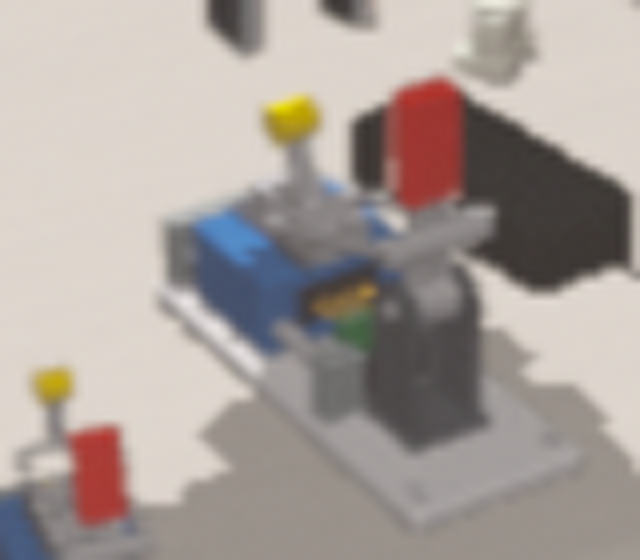

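The loop stays hooked: grip still low at (292,118), handle upright. Closing the fingers and moving in front of the handle.

play_rows(
  commands=[
    [[1.4, -11.7, 0, 0, 0, 0, 0], [1.4, -11.7, 0, 0, 0, 0, 0], [1.4, -11.7, 0, 0, 0, 0, 0], [1.3, -11.7, 0, 0, 0, 0, 0], [1.3, -11.7, 0, 0, 0, 0, 0]],
  ],
)

```text
clock: 13.32
position: [0.4834, -0.0051, 0.1408]
orientation: [0.666, 0.746, -0.0, -0.0]
ft_force: [0.7, 0.2, -0.1]
opening: -0.0002
finger_force: 0.0
```

play_rows(
  commands=[
    [[0.2, -1.5, 0, 0, 0, 0, 0], [0.2, -1.5, 0, 0, 0, 0, 0], [0, 0, 0, 0, 0, 0, 0], [0, 0, 0, 0, 0, 0, 0], [0, 0, 0, 0, 0, 0, 0]],
  ],
)

```text
clock: 13.73
position: [0.4839, -0.0061, 0.1413]
orientation: [0.665, 0.747, 0.0, -0.0]
ft_force: [0.4, 0.0, 0.1]
opening: -0.0001
finger_force: 0.0
```

play_rows(
  commands=[
    [[0.2, -1.5, 0, 0, 0, 0, 0], [0.2, -1.5, 0, 0, 0, 0, 0], [0, 0, 0, 0, 0, 0, 0], [0, 0, 0, 0, 0, 0, 0], [0, 0, 0, 0, 0, 0, 0]],
  ],
)

```text
clock: 14.15
position: [0.4844, -0.0094, 0.1413]
orientation: [0.665, 0.747, 0.0, -0.0]
ft_force: [0.1, 0.2, 0.3]
opening: -0.0001
finger_force: 0.0
```

play_rows(
  commands=[
    [[0.2, -1.5, 0, 0, 0, 0, 0], [0.2, -1.5, 0, 0, 0, 0, 0], [0, 0, 0, 0, 0, 0, 0], [0, 0, 0, 0, 0, 0, 0], [0, 0, 0, 0, 0, 0, 0]],
  ],
)

```text
clock: 14.57
position: [0.4847, -0.0124, 0.1413]
orientation: [0.665, 0.747, 0.0, -0.0]
ft_force: [-0.7, 2.9, 1.6]
opening: -0.0004
finger_force: 1.3
```

play_rows(
  commands=[
    [[0.2, -1.5, 0, 0, 0, 0, 0], [0.2, -1.5, 0, 0, 0, 0, 0], [0, 0, 0, 0, 0, 0, 0], [0, 0, 0, 0, 0, 0, 0], [0, 0, 0, 0, 0, 0, 0]],
  ],
)

```text
clock: 14.98
position: [0.4851, -0.0155, 0.1413]
orientation: [0.665, 0.747, 0.0, -0.0]
ft_force: [-0.8, 3.4, 3.7]
opening: 0.0002
finger_force: 2.2
```

play_rows(
  commands=[
    [[0.3, -2.2, 0, 0, 0, 0, 0], [0.3, -2.2, 0, 0, 0, 0, 0], [0.2, -2.2, 0, 0, 0, 0, 0], [0.3, -2.2, 0, 0, 0, 0, 0], [0.2, -2.2, 0, 0, 0, 0, 0]],
  ],
)

```text
clock: 15.4
position: [0.4864, -0.0263, 0.1413]
orientation: [0.665, 0.747, 0.0, -0.0]
ft_force: [-1.2, 7.4, 2.3]
opening: -0.0003
finger_force: 3.6
```

play_rows(
  commands=[
    [[0.3, -2.4, -0.5, 0, 0, 0, 0], [0.3, -2.4, -0.5, 0, 0, 0, 0], [0.3, -2.4, -0.5, 0, 0, 0, 0], [0.3, -2.4, -0.5, 0, 0, 0, 0], [0.2, -2.4, -0.5, 0, 0, 0, 0]],
  ],
)

```text
clock: 15.82
position: [0.4878, -0.0384, 0.139]
orientation: [0.665, 0.747, 0.0, -0.0]
ft_force: [-2.3, 5.5, 6.8]
opening: -0.0003
finger_force: 4.0
```

play_rows(
  commands=[
    [[0.3, -2.3, -0.9, 0, 0, 0, 0], [0.3, -2.3, -0.9, 0, 0, 0, 0], [0.2, -2.3, -1.0, 0, 0, 0, 0], [0.3, -2.3, -1.0, 0, 0, 0, 0], [0.2, -2.3, -1.0, 0, 0, 0, 0]],
  ],
)

```text
clock: 16.23
position: [0.4893, -0.0502, 0.1343]
orientation: [0.665, 0.747, 0.0, 0.0]
ft_force: [-1.8, 4.7, 7.8]
opening: 0.0002
finger_force: 3.9
```

play_rows(
  commands=[
    [[0.2, -2.1, -1.4, 0, 0, 0, 0], [0.3, -2.1, -1.4, 0, 0, 0, 0], [0.2, -2.0, -1.4, 0, 0, 0, 0], [0.3, -2.0, -1.4, 0, 0, 0, 0], [0.2, -2.0, -1.4, 0, 0, 0, 0]],
  ],
)

```text
clock: 16.65
position: [0.4906, -0.0607, 0.1273]
orientation: [0.665, 0.747, -0.0, 0.001]
ft_force: [-0.5, 1.9, 7.3]
opening: 0.0001
finger_force: 3.5
```

```bash
python3 - <<'E'
from h import *
np.set_printoptions(precision=1,suppress=True)
for c in(dict(np.load("side.npz")),capture("side")):
    J=jig(pts(c));hsv=cv2.cvtColor(c["img"],cv2.COLOR_RGB2HSV).astype(int);h,s_,v=[hsv[...,i] for i in range(3)]
    fin=(abs(J[...,1])<40)&(abs(J[...,0])<130)
    for n,m in(("yel",(h>20)&(h<35)&(s_>150)&(J[...,2]>70)),("blue",(h>100)&(h<125)&(s_>120)&(v>50)&(J[...,2]>40))):
        q=J[m&fin];print(n,len(q),np.median(q,0),q.min(0),q.max(0))
E
```

```text
yel 26 [ 19.7   2.8 152.9] [ 16.2  -6.5 147.3] [ 24.2  12.4 157.2]
blue 45 [37.7 25.9 45.9] [18.5 16.1 42.7] [62.7 31.7 48.5]
yel 23 [22.7  4.7 95.8] [19.1 -3.5 89.8] [28.1 11.9 98.7]
blue 59 [25.1 25.1 46. ] [  3.4 -24.8  40.6] [49.9 33.4 49.7]
```

The head has moved in about 14 mm and the loop is still hooked. I'll keep pushing.

play_rows(
  commands=[
    [[0.2, -1.8, -1.8, 0, 0, 0, 0], [0.2, -1.8, -1.8, 0, 0, 0, 0], [0.2, -1.7, -1.8, 0, 0, 0, 0], [0.2, -1.7, -1.8, 0, 0, 0, 0], [0.2, -1.7, -1.8, 0, 0, 0, 0]],
  ],
)

```text
clock: 17.12
position: [0.4917, -0.0695, 0.1183]
orientation: [0.665, 0.746, -0.0, 0.001]
ft_force: [-0.7, 0.8, 6.2]
opening: -0.0001
finger_force: 2.8
```

play_rows(
  commands=[
    [[0.1, -1.3, -2.1, 0, 0, 0, 0], [0.2, -1.3, -2.1, 0, 0, 0, 0], [0.1, -1.3, -2.1, 0, 0, 0, 0], [0.2, -1.3, -2.1, 0, 0, 0, 0], [0.1, -1.3, -2.1, 0, 0, 0, 0]],
  ],
)

```text
clock: 17.53
position: [0.4925, -0.0762, 0.1077]
orientation: [0.665, 0.746, -0.0, 0.001]
ft_force: [0.0, -0.8, 4.5]
opening: 0.0001
finger_force: 1.8
```

play_rows(
  commands=[
    [[0.1, -0.9, -1.9, 0, 0, 0, 0], [0.1, -0.9, -1.9, 0, 0, 0, 0], [0.1, -0.9, -1.9, 0, 0, 0, 0], [0, 0, 0, 0, 0, 0, 0], [0, 0, 0, 0, 0, 0, 0]],
  ],
)

```text
clock: 17.95
position: [0.492, -0.078, 0.1015]
orientation: [0.665, 0.747, -0.0, -0.0]
ft_force: [0.5, -0.3, 0.5]
opening: 0.0
finger_force: 0.0
```

It has snapped over and the force is gone. I'll retreat and check.

play_rows(
  commands=[
    [[0, 0, 8, 0, 0, 0, 0], [0, 0, 15, 0, 0, 0, 0], [0, 0, 20, 0, 0, 0, 0], [0, 0, 20, 0, 0, 0, 0], [0, 0, 20, 0, 0, 0, 0]],
  ],
)

```text
clock: 18.37
position: [0.492, -0.0779, 0.1862]
orientation: [0.665, 0.747, -0.0, -0.0]
ft_force: [1.1, -0.8, -0.8]
opening: -0.0
finger_force: 0.0
```

```bash
python3 - <<'E'
from h import *
np.set_printoptions(precision=1,suppress=True)
c=capture("side");save(c,"s7.png",(290,190,370,260),8)
J=jig(pts(c));hsv=cv2.cvtColor(c["img"],cv2.COLOR_RGB2HSV).astype(int);h,s_,v=[hsv[...,i] for i in range(3)]
fin=(abs(J[...,1])<40)&(abs(J[...,0])<150)
for n,m in(("yel",(h>20)&(h<35)&(s_>150)&(J[...,2]>70)),("blue",(h>100)&(h<125)&(s_>120)&(v>50)&(J[...,2]>40)),("red",((h<8)|(h>172))&(s_>150)&(J[...,2]>40))):
    q=J[m&fin];print(n,len(q),np.median(q,0),q.min(0),q.max(0))
q=J[m&fin];k=abs(q[:,2]-np.median(q[:,2]))<4;print("slope",np.polyfit(q[k,0],q[k,2],1));print(arm.sense()["clock"])
E
```

```text
yel 26 [15.5  3.  96.2] [10.2 -6.6 87.6] [ 20.4  11.8 100.7]
blue 55 [23.3 24.6 46.3] [  1.2 -23.5  43.3] [48.9 33.1 48.6]
red 63 [-107.6    7.5   83.8] [-120.8   -5.    75.9] [-81.   15.2  88.9]
slope [-0.1 70.9]
18.4167
```

View pics/s7.png

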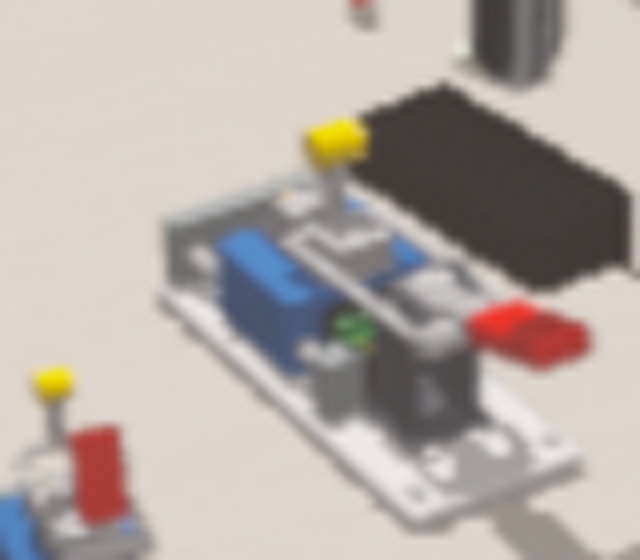

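The handle still sits slightly raised, near (530,335) in the crop. I'll check whether it's moving and what its angle is.

```bash
python3 - <<'E'
from h import *
np.set_printoptions(precision=1,suppress=True)
for n in("side","wrist"):
    c=capture(n);J=jig(pts(c) if n=="side" else wpts(c));hsv=cv2.cvtColor(c["img"],cv2.COLOR_RGB2HSV).astype(int);h,s_,v=[hsv[...,i] for i in range(3)]
    m=(abs(J[...,1])<20)&(J[...,0]>-150)&(J[...,0]<-70)&((h<8)|(h>172))&(s_>150)&(J[...,2]>40)&(v>90 if n=="side" else True)
    q=J[m];print(n,len(q))
    for a in range(-130,-75,8):
        k=(q[:,0]>=a)&(q[:,0]<a+8)
        if k.any():print(a,k.sum(),np.percentile(q[k,2],[10,50,90]))
E
```

```text
side 63
-122 22 [82.3 85.  88.6]
-114 8 [84.  86.1 87.4]
-106 14 [81.2 83.9 84.5]
-98 7 [79.6 81.1 82.9]
-90 12 [77.1 79.5 80.4]
wrist 1472
-122 151 [86.2 87.4 88.3]
-114 297 [84.6 86.1 87.4]
-106 300 [82.3 83.8 85.2]
-98 300 [79.9 81.5 82.8]
-90 301 [77.8 79.3 80.6]
-82 123 [76.  77.2 78.6]
```

The lever stands at about 1.51 rad, resting right at the dead point. I'll go back down and push it gently further.

play_rows(
  commands=[
    [[0, 0, -20, 0, 0, 0, 0], [0, 0, -20, 0, 0, 0, 0], [0, 0, -20, 0, 0, 0, 0], [0, 0, -15, 0, 0, 0, 0], [0, 0, -5, 0, 0, 0, 0]],
  ],
)

```text
clock: 18.93
position: [0.4907, -0.0775, 0.1022]
orientation: [0.665, 0.747, -0.001, -0.002]
ft_force: [-0.6, -0.3, -0.8]
opening: -0.0001
finger_force: 0.0
```

play_rows(
  commands=[
    [[0, -0.4, -1.5, 0, 0, 0, 0], [0, -0.4, -1.5, 0, 0, 0, 0], [0, -0.4, -1.5, 0, 0, 0, 0], [0, -0.4, -1.5, 0, 0, 0, 0], [0, 0, 0, 0, 0, 0, 0]],
  ],
)

```text
clock: 19.35
position: [0.4926, -0.0799, 0.0991]
orientation: [0.665, 0.747, 0.0, 0.0]
ft_force: [-0.4, 0.3, 1.1]
opening: -0.0003
finger_force: 0.5
```

```bash
cat > chk.py <<'E'
from h import *
np.set_printoptions(precision=1,suppress=True)
for n in("side",):
    c=capture(n);J=jig(pts(c));hsv=cv2.cvtColor(c["img"],cv2.COLOR_RGB2HSV).astype(int);h,s_,v=[hsv[...,i] for i in range(3)]
    m=(abs(J[...,1])<20)&(J[...,0]>-150)&(J[...,0]<-70)&((h<8)|(h>172))&(s_>150)&(J[...,2]>40)
    q=J[m];print(n,len(q),arm.sense()["position"]*1000)
    for a in range(-130,-75,8):
        k=(q[:,0]>=a)&(q[:,0]<a+8)
        if k.any():print(a,k.sum(),np.percentile(q[k,2],[10,50,90]))
E
python3 chk.py
```

```text
side 54 [492.6 -79.9  99.2]
-122 22 [79.6 81.7 83.7]
-114 11 [81.6 83.6 84.6]
-106 11 [79.9 81.7 82.6]
-98 5 [76.2 78.1 78.8]
-90 5 [74.3 76.8 78.7]
```

play_rows(
  commands=[
    [[0, -0.3, -1.2, 0, 0, 0, 0], [0, -0.2, -1.2, 0, 0, 0, 0], [0, -0.2, -1.2, 0, 0, 0, 0], [0, 0, -1.2, 0, 0, 0, 0], [0, 0, 0, 0, 0, 0, 0]],
  ],
)

```text
clock: 19.82
position: [0.4922, -0.0803, 0.0937]
orientation: [0.665, 0.747, -0.0, -0.0]
ft_force: [0.0, 0.2, 0.8]
opening: -0.0
finger_force: 0.0
```

play_rows(
  commands=[
    [[0, 0, -1.2, 0, 0, 0, 0], [0, 0, -1.2, 0, 0, 0, 0], [0, 0, -1.0, 0, 0, 0, 0], [0, 0, 0, 0, 0, 0, 0], [0, 0, 0, 0, 0, 0, 0]],
  ],
)

```text
clock: 20.23
position: [0.4923, -0.0803, 0.0905]
orientation: [0.665, 0.747, -0.0, -0.0]
ft_force: [1.1, 0.1, 0.0]
opening: -0.0002
finger_force: 0.0
```

```bash
python3 chk.py
```

```text
side 75 [492.3 -80.4  90.6]
-130 2 [63.9 65.1 66.3]
-122 23 [61.  65.5 66.9]
-114 15 [63.7 66.3 68.3]
-106 14 [64.6 66.5 67.8]
-98 14 [63.8 65.8 67.1]
-90 7 [62.5 65.6 66. ]
```

Now level with its face at z≈66.5, so fully down. I'll retreat and check the final state.

play_rows(
  commands=[
    [[0, 0, 8, 0, 0, 0, 0], [0, 0, 15, 0, 0, 0, 0], [0, 0, 20, 0, 0, 0, 0], [0, 0, 20, 0, 0, 0, 0], [0, 0, 20, 0, 0, 0, 0]],
  ],
)

```text
clock: 20.7
position: [0.4922, -0.0803, 0.1752]
orientation: [0.665, 0.747, 0.0, 0.0]
ft_force: [0.8, -0.4, -0.7]
opening: -0.0003
finger_force: 0.0
```

```bash
python3 chk.py; python3 - <<'E'
from h import *
np.set_printoptions(precision=1,suppress=True)
c=capture("side")
J=jig(pts(c));hsv=cv2.cvtColor(c["img"],cv2.COLOR_RGB2HSV).astype(int);h,s_,v=[hsv[...,i] for i in range(3)]
fin=(abs(J[...,1])<40)&(abs(J[...,0])<150)
for n,m in(("yel",(h>20)&(h<35)&(s_>150)&(J[...,2]>70)),("blue",(h>100)&(h<125)&(s_>120)&(v>50)&(J[...,2]>40))):
    q=J[m&fin];print(n,len(q),np.median(q,0),q.min(0),q.max(0))
print(arm.sense()["ft_force"])
E
```

```text
side 83 [493.5 -80.8 178.6]
-130 2 [62.6 63.5 64.4]
-122 24 [62.3 65.7 67.4]
-114 12 [64.9 66.1 67.1]
-106 15 [64.5 66.1 67.2]
-98 16 [63.5 65.7 68.4]
-90 14 [62.8 65.3 67.5]
yel 26 [13.2  4.1 95.7] [ 8.2 -6.4 87.7] [ 19.9  12.6 100. ]
blue 54 [24.2 25.7 45.7] [  2.5 -22.2  43.8] [50.4 33.1 48.1]
[-0.1 -0.2 -1.5]
```

Lever level, head in about 15 mm, grip low, robot clear of everything. Handing in.

```bash
python3 -c "
from bench import workorder
print(workorder.sign_off())"
```

```text
the job is handed in; nothing more can be done
None
```

The latch is closed and handed in at about 21 s: bar hooked under the catch's lips, lever lying level at its stop, head drawn in about 15 mm, robot clear of everything; the sign-off returned no verdict.

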